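# Start the twin hob in order

### The job

Switch on the twin hob with the fingertips, pressing the front half of its rockers fully down: first the wide main rocker in the middle, then the rocker of the plate under the tall lidded pot, and last the rocker of the plate under the low open pan. Leave all three rockers on, and let the pans and the loose things around stay where they stand: nothing is picked up or pushed aside.

Things in the scene. Friction and masses are not known exactly. Their poses are not given: they have to be found in the camera images.
- hob: steel twin hob, fixed, facing the robot, 320 deep (its x, front edge to back) x 400 wide (its y, to the left) x 60 mm high; origin at the centre of its underside. Along its front a black control strip, top at 60 mm, with three white rockers in a row, 100 mm apart, pivots 50 mm behind the front edge; behind them two round plates
- main_rocker (a joint): angle of the main rocker (middle, widest), 56 mm wide (y), 47 mm long (x), pivoted across its middle. 0 = off: front half (hob's -x side) up; 0.35 rad = on: front half fully down, at its stop. It stays where it is left, held by friction alone: about 5 N down, 17 mm in front of the pivot, moves it. Starts at 0 to 0.03
- left_rocker (a joint): angle of the left rocker (hob's +y side), 30 mm wide (y), 47 mm long (x), pivoted across its middle. 0 = off: front half (hob's -x side) up; 0.35 rad = on: front half fully down, at its stop. It stays where it is left, held by friction alone: about 5 N down, 17 mm in front of the pivot, moves it. Starts at 0 to 0.03
- right_rocker (a joint): angle of the right rocker (hob's -y side), 30 mm wide (y), 47 mm long (x), pivoted across its middle. 0 = off: front half (hob's -x side) up; 0.35 rad = on: front half fully down, at its stop. It stays where it is left, held by friction alone: about 5 N down, 17 mm in front of the pivot, moves it. Starts at 0 to 0.03
- main_press (a point): where to press the main rocker: above its front half, 17 mm in front (-x) of its pivot, 75.5 mm above the worktop. Fixed to the hob, axes as the hob's. The rocker's surface here is about 2 mm above the point when off, 4 mm below it when on, then 11 mm above the strip. The next rocker is over 50 mm away
- left_press (a point): where to press the left rocker: above its front half, 17 mm in front (-x) of its pivot, 75.5 mm above the worktop. Fixed to the hob, axes as the hob's. The rocker's surface here is about 2 mm above the point when off, 4 mm below it when on, then 11 mm above the strip. The next rocker is over 50 mm away
- right_press (a point): where to press the right rocker: above its front half, 17 mm in front (-x) of its pivot, 75.5 mm above the worktop. Fixed to the hob, axes as the hob's. The rocker's surface here is about 2 mm above the point when off, 4 mm below it when on, then 11 mm above the strip. The next rocker is over 50 mm away
- left_plate (a point): centre of the top of the left hot plate (dark disc, 160 mm across, 68 mm above the worktop); the left rocker, straight in front of it, is its switch
- right_plate (a point): centre of the top of the right hot plate (dark disc, 160 mm across, 68 mm above the worktop); the right rocker, straight in front of it, is its switch
- tall_pot: tall aluminium pot with lid and black knob, 132 mm across, 136 mm high with the knob, two wire ears along its y (178 mm over them); loose on one of the plates, which one varies; origin at the centre of its underside
- low_pan: low open aluminium pan, 144 mm across, 48 mm high, two wire ears along its y (190 mm over them); loose on the other plate; origin at the centre of its underside
- salt_shaker: glass salt shaker with a grey top, 44 mm across, 90 mm high; a loose bystander, origin at the centre of its underside
- ramekin: dark blue ramekin, 104 mm across, 48 mm high; a loose bystander, origin at the centre of its underside
- tin: low food tin, 75 mm across, 58 mm high; a loose bystander, origin at the centre of its underside

How it is judged:
By the outcome, as a careful person would: the job done as asked, in the order asked, and still so for the second after the job is handed in, with the robot touching nothing.
It also fails if it takes over 40 s, if anything falls off the work surface, if the arm or the gripper's body presses on something with over 40 N, if the wrist force passes 120 N, or if a joint passes its speed limit or range.

### The arm

A 6-joint arm with a two-finger parallel gripper is mounted at the origin on a cart in front of the work surface, level with it; the furniture and walls round the work are solid. World frame = base frame: x ahead of the robot, y to its left, z up, the work surface at z = 0. Lengths are in m, angles in rad, forces in N, time in s.
With the tool pointing down it reaches from about 0.425 to 0.95 m from the base axis. Payload 3.5 kg.
Tool frame: the origin (TCP) lies at the very end of the fingers, on their centre line; the grasp point (between the pads) lies 19 mm behind it; z points along the fingers, y is the line along which they close (so a half turn about z gives the same grasp; the last joint's range is limited). The gripper opens to 85 mm and grips with 20 to 120 N. Pads are 22 mm wide; open, the fingers measure 114 mm over their backs; the gripper's body (76 mm by 85 mm) begins 54 mm behind the grasp point. The pads swing forward as they close: fully open they stand 13 mm farther back than shut.
Start: joints at [1.131, 0.286, 1.577, -0, 1.279, -0.15], TCP at [0.193, 0.647, 0.202] pointing down, gripper open.
Joint ranges: [-2.77, 2.77], [-0.9, 2.22], [0.21, 2.48], [-1.53, 4.67], [0.24, 2.81], [-2.84, 2.84]. Speed limits (rad/s): [2.79, 2.79, 3.14, 3.14, 3.14, 3.14].

### API

Orientations are given as a unit quaternion [x, y, z, w].
In Python, from plant import get_state, read_camera, sign_off, recognise gives the robot as it stands.
- The arm moves only by the tool arm_command, never from a script. Its argument "steps" is a list of rows, each an object with "translation": the shift along the tool's x, y, z scaled (see below), a list of three; "twist": the turn, a rotation vector about the tool's x, y, z scaled (see below), a list of three; "fingers": the opening, from -1 (shut) to 1 (fully open). In form: [{"translation": [x, y, z], "twist": [rx, ry, rz], "fingers": fingers}, ...]. A call has 1 to 5 rows; each row is the pose to reach, as a shift and turn from the pose commanded when the call began, along the tool's axes at that moment; what a row does not reach only later rows make up. The controller multiplies each number of a shift by 75 cm and each number of a turn by 60 degrees. A row lasts 1/8 s, in which the tool goes at most 62.5 mm and 10.7 degrees, less where a joint would pass 70% of its speed; a pose out of reach is approached as far as the arm can. A call with a number of a shift or a turn outside -1 to 1 is refused whole. A call with a gripper value outside its range is refused whole. The fingers move at their own pace and stop on an object; "grip_force" is the grip in N (left out, the last holds). Time passes only in rows, so rows that repeat a pose let the fingers close. It gives the time, the measured TCP pose, the force, the opening and the grip force at its end, in the units of the state.
- get_state(): the state, without advancing time (a new reading comes with each control period).
- read_camera(name): name is "side" or "top" or "wrist"; returns a dict with "pixels" (400x640x3 uint8, red, green, blue), "K" (3x3 intrinsics, pixels), "R" (3x3) and "t" (3): a world point X has camera coordinates R X + t; the wrist camera has in their place "T_tool_cam" (4x4, takes a point from camera to tool coordinates, whose origin is the TCP and whose axes are the flange's). Camera axes: x right, y down, z forward; pixel columns grow to the right and rows downward; lengths in m; the calibration is good to about 2 mm. A picture is of the moment at which its call begins: read the wrist's pose just before it. There is no depth.
- sign_off(): hands the job in; it is judged then, once.
Trained networks look in a picture, given as the dict that the camera call returned (one of the last four; its "shot" number tells which), for a name from the list of things; names that differ only in an ending like _2 or _b are one class to them, and where a whole thing is asked for, a point or a joint stands for the part that bears it (a point fixed in the world has none). Each returns a list of dicts, best first, with "conf" (0 to 1); they miss things now and then, are a little off and sometimes report something else, mostly with a low value. They report only what shows in the picture. A call takes as long as a camera call.
- recognise(picture, query): "point" ([row, column] in pixels, amid what is visible of it).
The state is a dict: "time": time; "qpos": joint angles; "dq": joint speeds; "joint_efforts": joint torques, N m; "eef_pos": TCP position; "tcp_rot": TCP orientation; "contact_force": force on the tool from outside, world axes, zero at the start; "wrist_torque": the same for the moment, N m; "opening": opening from 0.0 (shut) to 1.0 (fully open); "finger_force": force on a finger pad.
Only numpy, scipy, OpenCV 4.12 (cv2) and the standard library are available. Lean on these libraries where they do the work, as an engineer would, in place of code of your own. Each camera call takes 0.05 s, during which the arm holds its last target. There are 200 camera calls.

## Working session

There is one attempt and no reset: what is moved stays moved. The work goes in short steps, Python scripts to look and compute and a tool call to move; the robot and the scene stay as the last step left them, time stands still between calls to the robot, and variables do not carry over. Pictures are saved under pics/ and viewed, at most 10 in all, crops included, and the job is handed in when it is done.

Besides the shell and the picture viewer there is one more tool, called in YAML: its name, and indented under it one key for each argument. arm_command: Moves the arm, as the interface text tells. Shifts and turns lie within -1 to 1; 1 stands for 75 cm of shift or 60 degrees of turn. Its arguments: {"type":"object","properties":{"steps":{"type":"array"},"grip_force":{"type":"number"}},"required":["steps"]}

```bash
mkdir -p pics; python3 - <<'E'
from plant import *
import cv2,numpy as np
s=get_state();print(s)
for n in("top","side"):
    p=read_camera(n);cv2.imwrite(f"pics/{n}0.png",p["pixels"][:,:,::-1]);print(n,p["K"],p["R"],p["t"])
    for q in["hob","main_rocker","left_rocker","right_rocker","left_plate","right_plate","tall_pot","low_pan","salt_shaker","ramekin","tin"]:
        print(q,[(np.round(d["point"]).tolist(),round(d["conf"],2)) for d in recognise(p,q)[:3]])
E
```

```text
{'time': 0.0, 'qpos': array([ 1.13100909e+00,  2.87161288e-01,  1.57820982e+00,  3.85800580e-06,
        1.27859629e+00, -1.50023178e-01]), 'dq': array([ 0.00077639,  0.00015608, -0.00173686, -0.00028072, -0.00042116,
        0.00042882]), 'joint_efforts': array([-1.38479179e-03, -4.05996680e+01, -2.92617148e+01, -2.39208084e-04,
        5.99635154e-03,  5.45631252e-06]), 'eef_pos': array([0.19253228, 0.64618754, 0.20023242]), 'tcp_rot': array([ 1.44376145e-01,  9.89522167e-01, -1.13557284e-03, -3.46874535e-04]), 'contact_force': array([0.0096551 , 0.39316803, 0.04308857]), 'wrist_torque': array([-0.00705439,  0.0446294 ,  0.00565029]), 'finger_force': 0.0, 'opening': 0.9993173768316292}
top [[365.2069365    0.         319.88796318]
 [  0.         365.2069365  198.93586527]
 [  0.           0.           1.        ]] [[-0.01437426 -0.99988507  0.00482   ]
 [-0.99569853  0.01387247 -0.09160778]
 [ 0.09153039 -0.00611606 -0.9957835 ]] [-0.15259283  0.55521317  0.87913655]
hob [([187.0, 353.0], 0.82), ([101.0, 281.0], 0.41)]
main_rocker [([202.0, 329.0], 0.7)]
left_rocker [([170.0, 301.0
[... 350 characters left out ...]
)]
tin [([316.0, 366.0], 0.71)]
side [[419.25826804   0.         320.1572549 ]
 [  0.         419.25826804 199.08427104]
 [  0.           0.           1.        ]] [[ 0.91891562 -0.39386297 -0.02158788]
 [-0.26534922 -0.57673343 -0.77263726]
 [ 0.29186276  0.71571678 -0.63448059]] [-0.56542971  0.09331177  0.8817705 ]
hob [([251.0, 332.0], 0.66)]
main_rocker [([200.0, 320.0], 0.84)]
left_rocker [([173.0, 340.0], 0.65)]
right_rocker [([231.0, 294.0], 0.84)]
left_plate [([252.0, 332.0], 0.61)]
right_plate [([248.0, 332.0], 0.92)]
tall_pot [([174.0, 418.0], 0.8), ([251.0, 331.0], 0.58)]
low_pan [([255.0, 372.0], 0.62)]
salt_shaker [([163.0, 266.0], 0.68)]
ramekin []
tin [([284.0, 203.0], 0.86)]
```

View pics/top0.png

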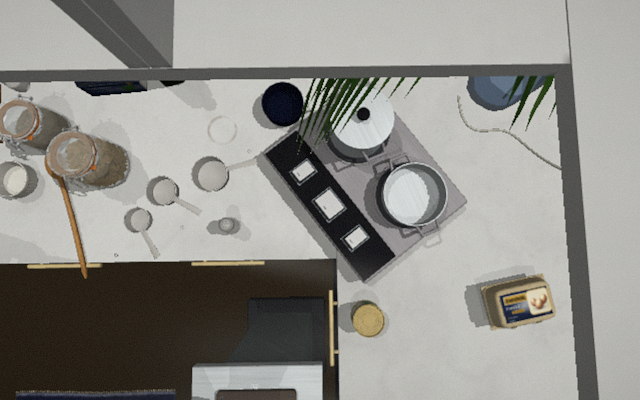

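View pics/side0.png

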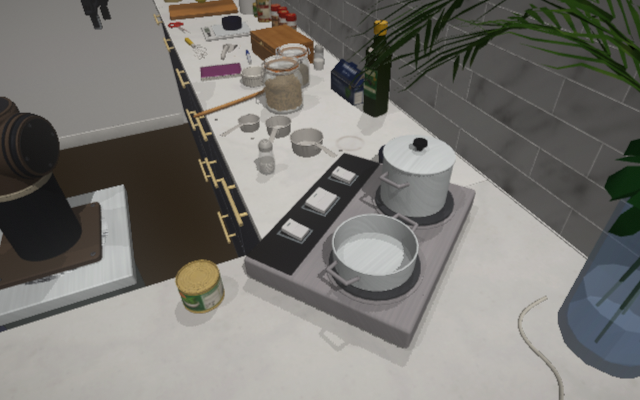

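The tall pot is on the left plate, by the rocker at top px (302,172), and the low pan is on the right. The rockers in the top view are at (302,172), (329,204) and (356,238), and in the side view at (343,175), (320,200) and (295,231). Palm leaves hang over the tall pot. So the order is main, left, right.

```bash
cat > h.py <<'E'
import numpy as np,cv2
def ray(p,uv):
    d=p["R"].T@np.linalg.solve(p["K"],[uv[0],uv[1],1.]);return -p["R"].T@p["t"],d
def onz(p,uv,z):
    c,d=ray(p,uv);return c+d*(z-c[2])/d[2]
def tri(rays):
    A=np.zeros((3,3));b=np.zeros(3)
    for c,d in rays:
        d=d/np.linalg.norm(d);P=np.eye(3)-np.outer(d,d);A+=P;b+=P@c
    return np.linalg.solve(A,b)
def blob(p,uv,r=16):
    g=p["pixels"].min(2);x,y=uv
    n,l,s,c=cv2.connectedComponentsWithStats((g[y-r:y+r,x-r:x+r]>150).astype(np.uint8))
    k=1+np.argmax(s[1:,4]);return c[k]+[x-r,y-r],s[k].tolist()
E
python3 - <<'E'
from h import *;from plant import *
T=read_camera("top");S=read_camera("side");P=[]
for n,a,b in[("L",(302,172),(343,175)),("M",(329,204),(320,200)),("R",(356,238),(295,231))]:
    u,su=blob(T,a);v,sv=blob(S,b);X=tri([ray(T,u),ray(S,v)]);P.append(X)
    print(n,u,su,v,sv,X.round(4),onz(T,u,.073).round(4),onz(S,v,.073).round(4))
P=np.array(P);d=P[0]-P[2];print(np.linalg.norm(d),np.degrees(np.arctan2(-d[0],d[1])))
for n,a in[("corner FL",(265,154)),("FR",(367,282)),("BR",(467,202))]:print(n,onz(T,a,.06))
for n,a in[("tin",(368,319)),("salt",(229,226)),("ramekin",(283,104)),("knob",(363,115))]:print(n,onz(T,a,{"knob":.2}.get(n,.06)))
print("camT",ray(T,(0,0))[0],"camS",ray(S,(0,0))[0])
for z in(.2,.3,.4,.5,.6):print(z,onz(T,(302,145),z),onz(S,(345,75),z))
E
```

```text
L [303.0462963  170.46296296] [7, 5, 21, 20, 216] [343.26946108 173.2994012 ] [6, 8, 22, 14, 167] [ 0.6186 -0.1219  0.0729] [ 0.6168 -0.1213  0.073 ] [ 0.6203 -0.1223  0.073 ]
M [329.29285714 203.71904762] [3, 2, 28, 28, 420] [320.65413534 198.77694236] [2, 4, 30, 23, 399] [ 0.5384 -0.1825  0.0727] [ 0.5371 -0.182   0.073 ] [ 0.5396 -0.1832  0.073 ]
R [355.67256637 237.45575221] [6, 6, 21, 20, 226] [294.87924528 228.18867925] [3, 4, 27, 19, 265] [ 0.459  -0.2426  0.0725] [ 0.4575 -0.2421  0.073 ] [ 0.4604 -0.2436  0.073 ]
0.20006908318714192 -52.88033812472483
corner FL [ 0.66042724 -0.02953962  0.06      ]
FR [ 0.35343098 -0.26750089  0.06      ]
BR [ 0.53762326 -0.51123717  0.06      ]
tin [ 0.26914543 -0.26760981  0.06      ]
salt [0.4885795  0.05564344 0.06      ]
ramekin [ 0.78383646 -0.07352412  0.06      ]
knob [ 0.70799533 -0.24993523  0.2       ]
camT [ 0.47016382 -0.15490062  0.92702702] camS [ 0.28698643 -0.79998375  0.619356  ]
0.2 [ 0.64723081 -0.12470196  0.2       ] [0.72463389 0.0890933  0.2       ]
0.3 [ 0.62287587 -0.12885568  0.3       ] [ 0.62027209 -0.12291679  0.3       ]
0.4 [ 0.59852093 -0.1330094   0.4       ] [ 0.51591029 -0.33492689  0.4       ]
0.5 [ 0.57416599 -0.13716311  0.5       ] [ 0.41154849 -0.54693699  0.5       ]
0.6 [ 0.54981106 -0.14131683  0.6       ] [ 0.30718669 -0.75894708  0.6       ]
```

```bash
python3 - <<'E'
import cv2
a=cv2.imread("pics/top0.png")[70:270,240:480];cv2.imwrite("pics/tc.png",cv2.resize(a,None,fx=3,fy=3,interpolation=2)[:600])
E
```

```text
(no output)
```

View pics/tc.png

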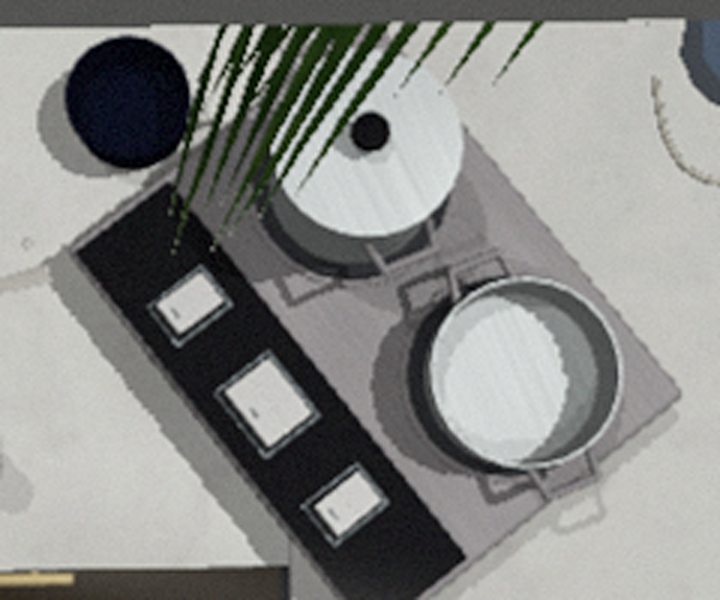

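Everything checks out: rocker spacing is 200 mm over two and height is 73 mm. I'll locate the palm leaf tips before pressing near them.

```bash
python3 - <<'E'
import cv2
a=cv2.imread("pics/side0.png")[0:200,330:530];cv2.imwrite("pics/sc.png",cv2.resize(a,None,fx=3,fy=3,interpolation=2))
from h import *;from plant import *
T=read_camera("top");S=read_camera("side")
for uv in[(299,154),(311,153),(297,142)]:
  for z in(.25,.3,.35,.4,.45,.5,.55,.6):
    X=onz(T,uv,z);c=S["K"]@(S["R"]@X+S["t"]);print(uv,z,X.round(3),(c[:2]/c[2]).round())
E
```

```text
(299, 154) 0.25 [ 0.618 -0.121  0.25 ] [343.  99.]
(299, 154) 0.3 [ 0.607 -0.123  0.3  ] [339.  76.]
(299, 154) 0.35 [ 0.596 -0.126  0.35 ] [334.  51.]
(299, 154) 0.4 [ 0.585 -0.128  0.4  ] [329.  23.]
(299, 154) 0.45 [ 0.574 -0.131  0.45 ] [323.  -8.]
(299, 154) 0.5 [ 0.563 -0.133  0.5  ] [316. -43.]
(299, 154) 0.55 [ 0.552 -0.136  0.55 ] [309. -82.]
(299, 154) 0.6 [ 0.542 -0.139  0.6  ] [ 301. -126.]
(311, 153) 0.25 [ 0.619 -0.144  0.25 ] [349. 104.]
(311, 153) 0.3 [ 0.608 -0.144  0.3  ] [344.  80.]
(311, 153) 0.35 [ 0.597 -0.145  0.35 ] [339.  54.]
(311, 153) 0.4 [ 0.586 -0.146  0.4  ] [334.  26.]
(311, 153) 0.45 [ 0.575 -0.147  0.45 ] [327.  -6.]
(311, 153) 0.5 [ 0.564 -0.148  0.5  ] [321. -41.]
(311, 153) 0.55 [ 0.553 -0.149  0.55 ] [313. -81.]
(311, 153) 0.6 [ 0.542 -0.149  0.6  ] [ 304. -126.]
(297, 142) 0.25 [ 0.641 -0.117  0.25 ] [353.  96.]
(297, 142) 0.3 [ 0.628 -0.12   0.3  ] [348.  74.]
(297, 142) 0.35 [ 0.616 -0.123  0.35 ] [343.  49.]
(297, 142) 0.4 [ 0.603 -0.126  0.4  ] [338.  21.]
(297, 142) 0.45 [ 0.59  -0.128  0.45 ] [331. -10.]
(297, 142) 0.5 [ 0.578 -0.131  0.5  ] [324. -44.]
(297, 142) 0.55 [ 0.565 -0.134  0.55 ] [317. -83.]
(297, 142) 0.6 [ 0.553 -0.137  0.6  ] [ 308. -126.]
```

View pics/sc.png

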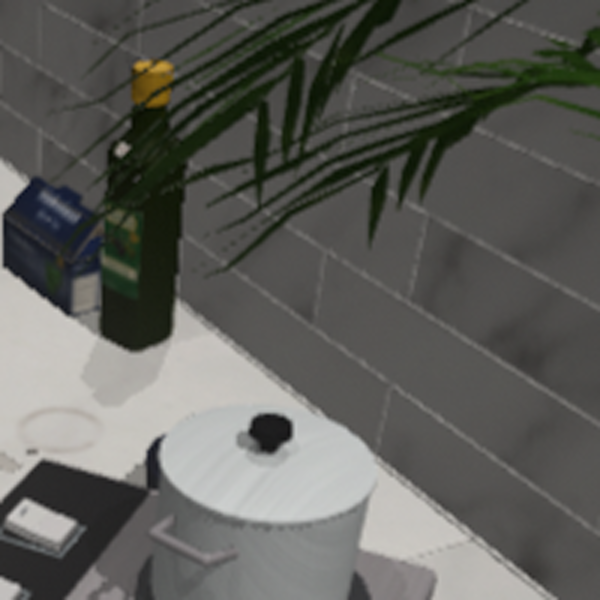

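```bash
cat > go.py <<'E'
import sys;from h import *;from plant import *
from scipy.spatial.transform import Rotation as Ro
yaw=np.radians(-52.88);hx=np.array([np.cos(yaw),np.sin(yaw),0]);hy=np.array([-hx[1],hx[0],0])
piv=dict(L=[.6186,-.1219,0],M=[.5385,-.1823,0],R=[.4588,-.2427,0])
def target(tilt):
    t=np.radians(tilt);z=np.sin(t)*hx-np.cos(t)*np.array([0,0,1.]);return Ro.from_matrix(np.c_[np.cross(hy,z),hy,z])
def cmd(pos,tilt=20):
    s=get_state();R=Ro.from_quat(s["tcp_rot"])
    tr=R.inv().apply(np.array(pos)-s["eef_pos"])/.75;tw=np.degrees((R.inv()*target(tilt)).as_rotvec())/60
    print("t",s["time"],"tcp",s["eef_pos"].round(4),"F",s["contact_force"].round(1),"q",s["qpos"].round(2));print("translation",tr.round(4).tolist(),"twist",tw.round(4).tolist())
if __name__=="__main__":
    a=sys.argv[1:]
    if a[0] in piv: cmd(np.array(piv[a[0]])-float(a[1])*hx+[0,0,float(a[2])],float(a[3]))
    else: cmd([float(v) for v in a[:3]],float(a[3]))
E
python3 go.py .45 .35 .3 10
```

```text
t 1.4 tcp [0.1928 0.6469 0.2016] F [ 0.1 -0.5  0.3] q [ 1.13  0.29  1.58 -0.    1.28 -0.15]
translation [-0.4417, -0.2813, -0.1311] twist [0.0528, -0.161, 0.6031]
```

arm_command:
  steps:
    - {"translation": [0, 0, -0.08], "twist": [0, 0, 0.1], "fingers": -1}
    - {"translation": [-0.05, -0.03, -0.131], "twist": [0, 0, 0.25], "fingers": -1}
    - {"translation": [-0.12, -0.07, -0.131], "twist": [0.02, -0.08, 0.4], "fingers": -1}
    - {"translation": [-0.18, -0.11, -0.131], "twist": [0.05, -0.16, 0.6], "fingers": -1}
    - {"translation": [-0.25, -0.16, -0.131], "twist": [0.05, -0.16, 0.6], "fingers": -1}

```text
time: 2.02
eef_pos: [0.3375, 0.4792, 0.2998]
tcp_rot: [0.442, 0.893, -0.037, 0.078]
contact_force: [-0.0, -0.2, 0.4]
opening: -0.003
finger_force: 0.0
```

```bash
python3 go.py .5 .12 .28 20
```

```text
t 2.025 tcp [0.3375 0.4792 0.2998] F [-0.  -0.2  0.4] q [ 0.87  0.07  1.65 -0.17  1.45  0.24]
translation [-0.5001, -0.118, 0.1141] twist [0.0031, -0.1678, 0.0025]
```

arm_command:
  steps:
    - {"translation": [-0.08, -0.02, 0.018], "twist": [0, -0.03, 0], "fingers": -1}
    - {"translation": [-0.16, -0.04, 0.036], "twist": [0, -0.07, 0], "fingers": -1}
    - {"translation": [-0.24, -0.06, 0.055], "twist": [0, -0.1, 0], "fingers": -1}
    - {"translation": [-0.32, -0.08, 0.073], "twist": [0, -0.14, 0], "fingers": -1}
    - {"translation": [-0.4, -0.1, 0.091], "twist": [0, -0.168, 0], "fingers": -1}

```text
time: 2.65
eef_pos: [0.4624, 0.1921, 0.2844]
tcp_rot: [0.437, 0.883, -0.076, 0.157]
contact_force: [1.4, -0.7, 0.1]
opening: 0.003
finger_force: 0.0
```

```bash
python3 go.py M .016 .15 20
```

```text
t 2.65 tcp [0.4624 0.1921 0.2844] F [ 1.4 -0.7  0.1] q [ 0.38 -0.19  1.95 -0.35  1.3  -0.19]
translation [-0.3494, -0.2226, 0.3176] twist [0.0037, 0.0007, 0.0027]
```

arm_command:
  steps:
    - {"translation": [-0.07, -0.044, 0.06], "twist": [0, 0, 0], "fingers": -1}
    - {"translation": [-0.14, -0.09, 0.12], "twist": [0, 0, 0], "fingers": -1}
    - {"translation": [-0.21, -0.133, 0.19], "twist": [0, 0, 0], "fingers": -1}
    - {"translation": [-0.28, -0.178, 0.25], "twist": [0, 0, 0], "fingers": -1}
    - {"translation": [-0.33, -0.21, 0.3], "twist": [0, 0, 0], "fingers": -1}

```text
time: 3.28
eef_pos: [0.515, -0.097, 0.1778]
tcp_rot: [0.437, 0.882, -0.076, 0.157]
contact_force: [1.0, -0.2, -0.5]
opening: 0.001
finger_force: 0.0
```

```bash
python3 go.py M .016 .11 20; python3 - <<'E'
from plant import *;import cv2
s=get_state();p=read_camera("wrist");cv2.imwrite("pics/w1.png",p["pixels"][:,:,::-1])
E
```

```text
t 3.275 tcp [ 0.515  -0.097   0.1778] F [ 1.  -0.2 -0.5] q [-0.27 -0.17  2.13 -0.26  0.91 -0.79]
translation [-0.0518, -0.0443, 0.115] twist [0.0041, 0.001, 0.0018]
```

View pics/w1.png

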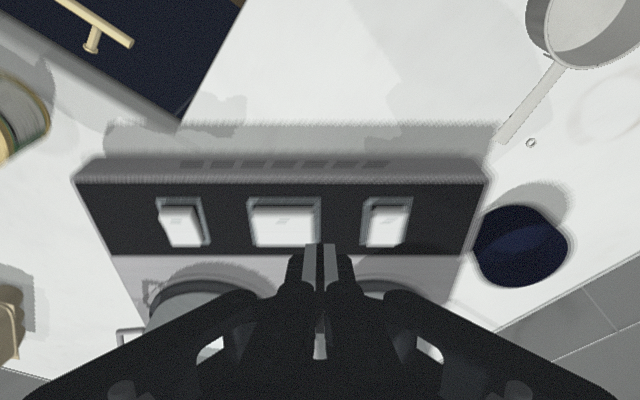

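The wrist view shows the three rockers at (180,225), (285,225) and (388,225), with the shut fingertips at (318,247) still moving. It agrees with my measurements.

arm_command:
  steps:
    - {"translation": [-0.026, -0.022, 0.06], "twist": [0, 0, 0], "fingers": -1}
    - {"translation": [-0.052, -0.044, 0.115], "twist": [0, 0, 0], "fingers": -1}
    - {"translation": [-0.052, -0.044, 0.115], "twist": [0, 0, 0], "fingers": -1}
    - {"translation": [-0.052, -0.044, 0.115], "twist": [0, 0, 0], "fingers": -1}

```text
time: 3.82
eef_pos: [0.529, -0.1673, 0.1106]
tcp_rot: [0.437, 0.882, -0.076, 0.156]
contact_force: [0.5, 0.4, -0.1]
opening: 0.001
finger_force: 0.0
```

```bash
python3 go.py M .016 .072 20; python3 - <<'E'
from h import *;from plant import *
from scipy.spatial.transform import Rotation as Ro
s=get_state();p=read_camera("wrist");cv2.imwrite("pics/w2.png",p["pixels"][:,:,::-1])
from go import piv,hx
M=np.eye(4);M[:3,:3]=Ro.from_quat(s["tcp_rot"]).as_matrix();M[:3,3]=s["eef_pos"]
C=np.linalg.inv(M@p["T_tool_cam"])
im=p["pixels"][:,:,::-1].copy()
for k in piv:
  for o in(0,-.016):
    X=np.array(piv[k])+o*hx+[0,0,.073+(.004 if o else 0)];c=p["K"]@(C[:3,:3]@X+C[:3,3]);u=c[:2]/c[2];print(k,o,u.round(1));cv2.circle(im,tuple(int(round(v)) for v in u),2,(0,0,255),-1)
cv2.imwrite("pics/w2.png",im)
E
```

```text
t 3.825 tcp [ 0.529  -0.1673  0.1106] F [ 0.5  0.4 -0.1] q [-0.4  -0.03  2.14 -0.25  0.74 -0.9 ]
translation [0.0155, -0.0021, 0.0491] twist [0.0034, 0.0001, 0.002]
L 0 [461.3 220.6]
L -0.016 [469.7 205.4]
M 0 [315.9 220.3]
M -0.016 [315.8 205. ]
R 0 [170.4 220.3]
R -0.016 [161.7 205. ]
```

View pics/w2.png

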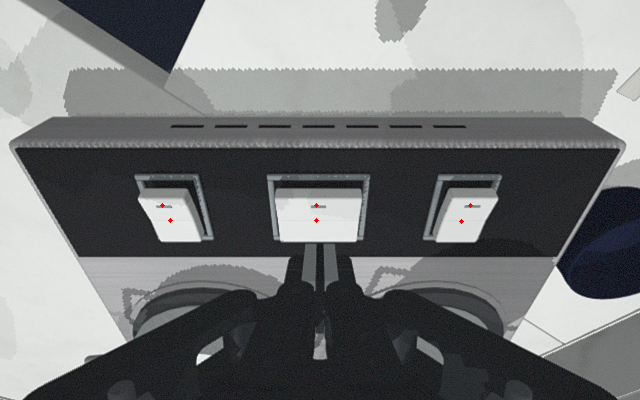

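arm_command:
  steps:
    - {"translation": [0.006, -0.002, 0.02], "twist": [0, 0, 0], "fingers": -1}
    - {"translation": [0.011, -0.002, 0.035], "twist": [0, 0, 0], "fingers": -1}
    - {"translation": [0.0135, -0.002, 0.043], "twist": [0, 0, 0], "fingers": -1}
    - {"translation": [0.0155, -0.002, 0.049], "twist": [0, 0, 0], "fingers": -1}
    - {"translation": [0.0155, -0.002, 0.049], "twist": [0, 0, 0], "fingers": -1}

```text
time: 4.5
eef_pos: [0.5283, -0.1696, 0.0709]
tcp_rot: [0.437, 0.883, -0.076, 0.155]
contact_force: [0.6, 0.1, 0.6]
opening: -0.003
finger_force: 0.0
```

```bash
python3 go.py M .016 .069 20
```

```text
t 4.5 tcp [ 0.5283 -0.1696  0.0709] F [0.6 0.1 0.6] q [-0.41  0.03  2.16 -0.27  0.66 -0.87]
translation [0.0005, 0.0005, 0.0025] twist [0.0026, -0.0011, 0.0026]
```

arm_command:
  steps:
    - {"translation": [0.0003, 0.0005, 0.001], "twist": [0, 0, 0], "fingers": -1}
    - {"translation": [0.0005, 0.0005, 0.0025], "twist": [0, 0, 0], "fingers": -1}
    - {"translation": [0.001, 0.0005, 0.004], "twist": [0, 0, 0], "fingers": -1}

```text
time: 4.88
eef_pos: [0.5292, -0.1698, 0.0685]
tcp_rot: [0.437, 0.882, -0.076, 0.156]
contact_force: [0.2, -0.1, -0.2]
opening: 0.002
finger_force: 0.0
```

```bash
python3 go.py M .016 .067 20;python3 - <<'E'
from plant import *;import cv2
for n in("wrist","side"):
    p=read_camera(n);cv2.imwrite(f"pics/{n}3.png",p["pixels"][:,:,::-1])
b=cv2.imread("pics/side3.png")[120:270,220:420];a=cv2.imread("pics/wrist3.png")[100:300,100:540]
b=cv2.resize(b,None,fx=2.2,fy=2.2);a=cv2.resize(a,(440,200))
import numpy as np
b=cv2.resize(b,(440,330));cv2.imwrite("pics/c3.png",np.vstack([a,b]))
E
```

```text
t 4.875 tcp [ 0.5292 -0.1698  0.0685] F [ 0.2 -0.1 -0.2] q [-0.41  0.04  2.16 -0.27  0.65 -0.87]
translation [0.0012, -0.0002, 0.0017] twist [0.0032, -0.0, 0.0023]
```

View pics/c3.png

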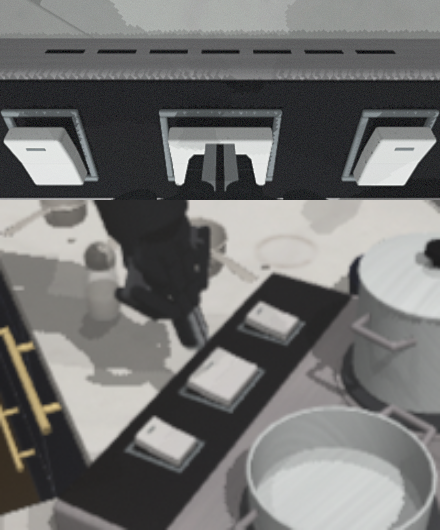

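The crop shows the fingertip at about side px (312,184), at the front edge of the main rocker, which still looks up. I'll check where the TCP projects.

```bash
python3 - <<'E'
from h import *;from plant import *;from go import *
from scipy.spatial.transform import Rotation as Ro
s=get_state();S=read_camera("side");W=read_camera("wrist")
M=np.eye(4);M[:3,:3]=Ro.from_quat(s["tcp_rot"]).as_matrix();M[:3,3]=s["eef_pos"]
C=np.linalg.inv(M@W["T_tool_cam"]);W["R"]=C[:3,:3];W["t"]=C[:3,3]
out=[]
for p,x,y,w in((S,270,150,90),(W,230,150,180)):
    im=cv2.resize(p["pixels"][y:y+int(w*.75),x:x+w,::-1],(520,390) if p is S else (390,292),interpolation=2)
    f=im.shape[1]/w
    def pr(X,col):
        c=p["K"]@(p["R"]@X+p["t"]);u=c[:2]/c[2];print(u.round(1));cv2.circle(im,tuple(int(v) for v in (u-[x,y]+.5)*f),3,col,-1)
    pr(s["eef_pos"],(0,0,255))                      # tcp red
    pr(np.array(piv["M"])+[0,0,.073],(0,255,0))     # pivot green
    pr(s["eef_pos"]-M[:3,2]*.03,(255,0,0))          # 30mm up finger blue
    out.append(im)
out[1]=cv2.copyMakeBorder(out[1],0,98,0,0,cv2.BORDER_CONSTANT)
out=np.hstack(out);cv2.imwrite("pics/c4.png",cv2.resize(out,(800,343)))
E
```

```text
[313.4 198.2]
[320.  198.7]
[308.6 186. ]
[318.  237.8]
[318.  263.8]
[317.8 261.4]
```

View pics/c4.png

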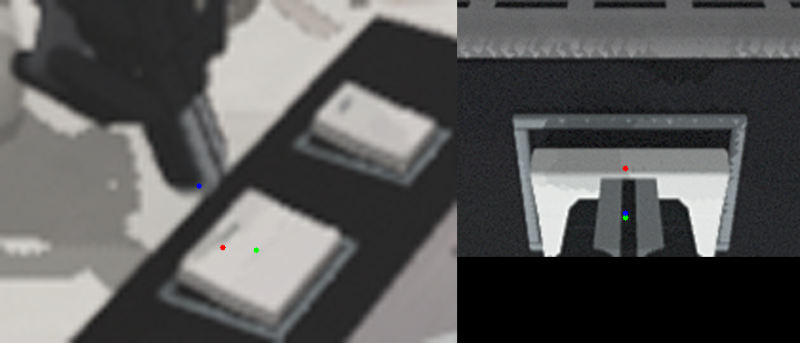

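```bash
python3 - <<'E'
from h import *;from plant import *;from go import *
s=get_state();S=read_camera("side");T=read_camera("top");W=read_camera("wrist")
R=Ro.from_quat(s["tcp_rot"]).as_matrix();M=np.eye(4);M[:3,:3]=R;M[:3,3]=s["eef_pos"];print(W["T_tool_cam"].round(3))
C=np.linalg.inv(M@W["T_tool_cam"]);W["R"]=C[:3,:3];W["t"]=C[:3,3]
X=tri([ray(S,(312,187.4)),ray(W,(319.2,244.5))]);print("tip",X,"in tool",R.T@(X-s["eef_pos"]),"hob",(X-piv["M"])@np.c_[hx,hy])
for p in(S,W):
    c=p["K"]@(p["R"]@X+p["t"]);print(c[:2]/c[2])
print(s["opening"])
# pivots seen by wrist: rays vs assumed
a=cv2.resize(S["pixels"][100:220,260:360,::-1],None,fx=4,fy=4,interpolation=cv2.INTER_CUBIC);b=cv2.resize(T["pixels"][130:250,280:380,::-1],None,fx=4,fy=4,interpolation=cv2.INTER_CUBIC)
cv2.imwrite("pics/c5.png",np.clip(np.hstack([a,b]).astype(float)*1.8+15,0,255).astype(np.uint8))
E
```

```text
[[ 0.    -0.962 -0.273  0.07 ]
 [ 1.    -0.     0.001  0.001]
 [-0.001 -0.273  0.962 -0.174]
 [ 0.     0.     0.     1.   ]]
tip [ 0.52665818 -0.16044508  0.08743753] in tool [ 0.0017367   0.00380366 -0.02100067] hob [-0.02457291  0.0037468 ]
[310.38321332 188.684847  ]
[325.42480852 250.31110278]
0.002111146917052191
```

View pics/c5.png

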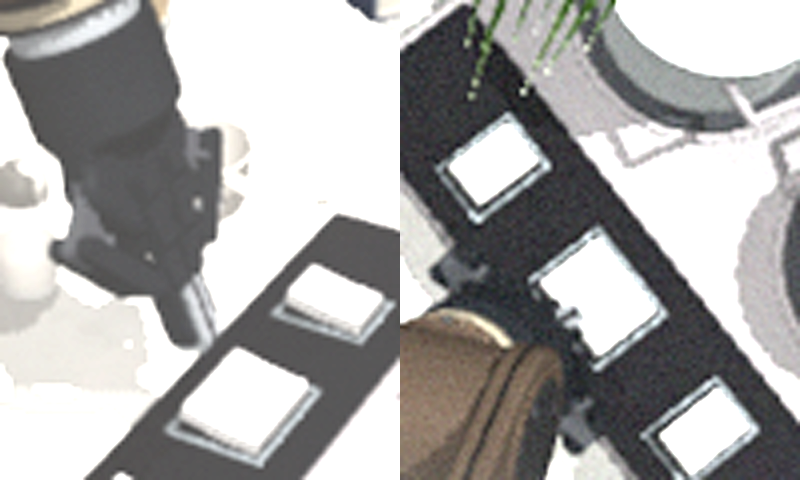

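```bash
python3 - <<'E'
from h import *;from plant import *;from go import *
s=get_state();S=read_camera("side");T=read_camera("top");R=Ro.from_quat(s["tcp_rot"]).as_matrix()
X=tri([ray(S,(260+208/4,100+349/4)),ray(T,(280+175/4,130+318/4))]);print(s["eef_pos"],"tip",X,"tool",R.T@(X-s["eef_pos"]),"hob",(X-piv["M"])@np.c_[hx,hy])
for p in(S,T):
    c=p["K"]@(p["R"]@X+p["t"]);print(c[:2]/c[2])
print(s["contact_force"])
E
```

```text
[ 0.52904301 -0.16974427  0.06835172] tip [ 0.5244542  -0.16917934  0.0976695 ] tool [-0.00698194 -0.00324613 -0.02866398] hob [-0.01893851 -0.00328161]
[310.81727719 187.39748018]
[324.06307664 208.4825956 ]
[0.16683367 0.20533234 1.3731954 ]
```

The real fingertips sit about 20–29 mm behind the reported TCP along the tool axis, so nothing has been touched yet. I'll keep going down along the tool axis until force shows.

arm_command:
  steps:
    - {"translation": [0, 0.001, 0.004], "twist": [0, 0, 0], "fingers": -1}
    - {"translation": [0, 0.001, 0.008], "twist": [0, 0, 0], "fingers": -1}
    - {"translation": [0, 0.001, 0.012], "twist": [0, 0, 0], "fingers": -1}
    - {"translation": [0, 0.001, 0.012], "twist": [0, 0, 0], "fingers": -1}

```text
time: 5.82
eef_pos: [0.5313, -0.1716, 0.0593]
tcp_rot: [0.437, 0.883, -0.076, 0.155]
contact_force: [-0.6, 0.1, -0.4]
opening: 0.001
finger_force: 0.0
```

arm_command:
  steps:
    - {"translation": [0, 0, 0.003], "twist": [0, 0, 0], "fingers": -1}
    - {"translation": [0, 0, 0.006], "twist": [0, 0, 0], "fingers": -1}
    - {"translation": [0, 0, 0.006], "twist": [0, 0, 0], "fingers": -1}

```text
time: 6.2
eef_pos: [0.5323, -0.1729, 0.0553]
tcp_rot: [0.437, 0.883, -0.076, 0.156]
contact_force: [-0.4, 0.4, -0.7]
opening: 0.002
finger_force: 0.0
```

arm_command:
  steps:
    - {"translation": [0.001, 0, 0.003], "twist": [0, 0, 0], "fingers": -1}
    - {"translation": [0.002, 0, 0.006], "twist": [0, 0, 0], "fingers": -1}
    - {"translation": [0.002, 0, 0.006], "twist": [0, 0, 0], "fingers": -1}

```text
time: 6.58
eef_pos: [0.5323, -0.1729, 0.0505]
tcp_rot: [0.437, 0.883, -0.076, 0.156]
contact_force: [0.8, 1.0, -0.1]
opening: 0.0
finger_force: 0.0
```

arm_command:
  steps:
    - {"translation": [0.001, 0, 0.002], "twist": [0, 0, 0], "fingers": -1}
    - {"translation": [0.0015, 0, 0.004], "twist": [0, 0, 0], "fingers": -1}
    - {"translation": [0.0015, 0, 0.004], "twist": [0, 0, 0], "fingers": -1}

```text
time: 6.95
eef_pos: [0.5322, -0.1724, 0.0482]
tcp_rot: [0.437, 0.882, -0.076, 0.155]
contact_force: [-4.6, 5.5, 7.0]
opening: 0.0
finger_force: 4.2
```

```bash
cat > look.py <<'E'
import sys;from h import *;from plant import *
S=read_camera("side");W=read_camera("wrist");print(get_state()["contact_force"].round(1))
a=cv2.resize(S["pixels"][140:240,260:360,::-1],(400,400),interpolation=cv2.INTER_CUBIC);b=cv2.resize(W["pixels"][100:300,220:420,::-1],(400,400),interpolation=cv2.INTER_CUBIC)
cv2.imwrite(sys.argv[1],np.clip(np.hstack([a*1.0,b])*1.2,0,255).astype(np.uint8))
E
python3 look.py pics/c6.png
```

```text
[-4.3  3.9  6.7]
```

View pics/c6.png

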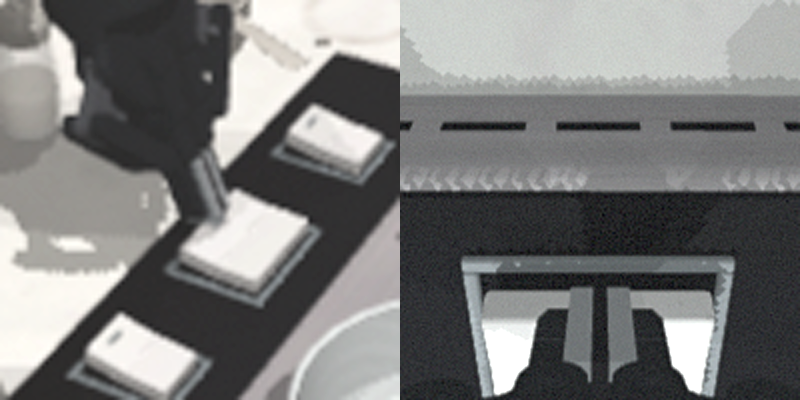

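The tip is now touching right at the rocker's front edge (force about 7 N up). I'll lift, shift about 11 mm toward the pivot, and press again.

arm_command:
  steps:
    - {"translation": [-0.0036, 0, -0.01], "twist": [0, 0, 0], "fingers": -1}
    - {"translation": [-0.0173, 0, -0.005], "twist": [0, 0, 0], "fingers": -1}
    - {"translation": [-0.0173, 0, -0.005], "twist": [0, 0, 0], "fingers": -1}

```text
time: 7.42
eef_pos: [0.54, -0.1827, 0.0561]
tcp_rot: [0.438, 0.882, -0.076, 0.157]
contact_force: [0.5, -0.5, 0.2]
opening: 0.002
finger_force: 0.0
```

arm_command:
  steps:
    - {"translation": [0.0018, 0, 0.005], "twist": [0, 0, 0], "fingers": -1}
    - {"translation": [0.0036, 0, 0.01], "twist": [0, 0, 0], "fingers": -1}
    - {"translation": [0.0036, 0, 0.01], "twist": [0, 0, 0], "fingers": -1}

```text
time: 7.8
eef_pos: [0.539, -0.1814, 0.0477]
tcp_rot: [0.437, 0.883, -0.076, 0.156]
contact_force: [-1.9, 1.5, 4.3]
opening: 0.004
finger_force: 2.1
```

arm_command:
  steps:
    - {"translation": [0.0009, 0, 0.0025], "twist": [0, 0, 0], "fingers": -1}
    - {"translation": [0.0009, 0, 0.0025], "twist": [0, 0, 0], "fingers": -1}

```text
time: 8.05
eef_pos: [0.5387, -0.181, 0.0457]
tcp_rot: [0.437, 0.883, -0.076, 0.155]
contact_force: [-3.9, 3.8, 6.4]
opening: -0.001
finger_force: 3.6
```

arm_command:
  steps:
    - {"translation": [0.0009, 0, 0.0025], "twist": [0, 0, 0], "fingers": -1}
    - {"translation": [0.0009, 0, 0.0025], "twist": [0, 0, 0], "fingers": -1}

```text
time: 8.3
eef_pos: [0.5389, -0.1811, 0.0452]
tcp_rot: [0.437, 0.883, -0.076, 0.155]
contact_force: [-8.6, 7.3, 16.7]
opening: -0.003
finger_force: 8.8
```

arm_command:
  steps:
    - {"translation": [0.0007, 0, 0.002], "twist": [0, 0, 0], "fingers": -1}
    - {"translation": [0.0007, 0, 0.002], "twist": [0, 0, 0], "fingers": -1}

```text
time: 8.55
eef_pos: [0.539, -0.1811, 0.045]
tcp_rot: [0.437, 0.883, -0.077, 0.155]
contact_force: [-13.8, 11.6, 25.0]
opening: 0.002
finger_force: 13.5
```

arm_command:
  steps:
    - {"translation": [-0.009, 0, -0.025], "twist": [0, 0, 0], "fingers": -1}
    - {"translation": [-0.022, 0, -0.06], "twist": [0, 0, 0], "fingers": -1}
    - {"translation": [-0.022, 0, -0.06], "twist": [0, 0, 0], "fingers": -1}
    - {"translation": [-0.022, 0, -0.06], "twist": [0, 0, 0], "fingers": -1}

```text
time: 9.05
eef_pos: [0.5383, -0.1815, 0.0886]
tcp_rot: [0.437, 0.883, -0.076, 0.155]
contact_force: [0.2, -0.0, -0.7]
opening: 0.006
finger_force: 0.0
```

```bash
cat > chk.py <<'E'
from h import *;from plant import *;from go import *
s=get_state();print(s["time"],s["eef_pos"].round(4),s["contact_force"].round(1))
S=read_camera("side");W=read_camera("wrist")
R=Ro.from_quat(s["tcp_rot"]).as_matrix();M=np.eye(4);M[:3,:3]=R;M[:3,3]=s["eef_pos"];C=np.linalg.inv(M@W["T_tool_cam"])
for k in piv:
    c=W["K"]@(C[:3,:3]@(np.array(piv[k])+[0,0,.073])+C[:3,3]);u=(c[:2]/c[2]).round().astype(int)
    # brightness profile along hob x in wrist view (column through rocker, offset sideways)
    print(k,"wrist",u,[int(W["pixels"][v,u[0]-14:u[0]-8].mean()) for v in range(u[1]-50,min(u[1]+42,400),4)])
    d=np.array([-.03,.03])
    pts=[np.array(piv[k])+x*hx+[0,0,.073] for x in np.arange(-.04,.041,.004)]
    l=[]
    for X in pts:
        c=S["K"]@(S["R"]@X+S["t"]);q=c[:2]/c[2];l.append(int(cv2.getRectSubPix(S["pixels"],(1,1),(float(q[0]),float(q[1]))).mean()))
    print("  side",l)
E
python3 chk.py
```

```text
9.05 [ 0.5383 -0.1815  0.0886] [ 0.2 -0.  -0.7]
L wrist [483 222] [134, 77, 25, 25, 127, 127, 134, 156, 186, 213, 219, 219, 220, 220, 220, 219, 219, 220, 222, 34, 34, 29, 30]
  side [190, 88, 39, 41, 113, 191, 179, 186, 192, 192, 188, 188, 188, 188, 189, 190, 169, 95, 88, 46, 37]
M wrist [318 221] [108, 90, 123, 127, 216, 207, 202, 202, 202, 203, 216, 223, 215, 216, 216, 226, 227, 227, 200, 124, 92, 94, 95]
  side [185, 85, 38, 40, 52, 154, 134, 161, 178, 175, 177, 172, 184, 185, 187, 149, 92, 40, 102, 65, 39]
R wrist [152 221] [99, 76, 30, 24, 134, 135, 139, 215, 218, 136, 212, 227, 227, 229, 230, 229, 230, 210, 152, 40, 42, 41, 42]
  side [195, 87, 38, 38, 105, 179, 155, 179, 189, 199, 202, 202, 201, 201, 201, 201, 181, 98, 104, 59, 39]
```

Main is on: it hit a hard stop at 25 N, and the rear gap is now visible. Next is the left rocker, under the tall pot.

arm_command:
  steps:
    - {"translation": [0, 0.04, 0], "twist": [0, 0, 0], "fingers": -1}
    - {"translation": [0, 0.09, 0], "twist": [0, 0, 0], "fingers": -1}
    - {"translation": [0, 0.1333, 0], "twist": [0, 0, 0], "fingers": -1}
    - {"translation": [0, 0.1333, 0], "twist": [0, 0, 0], "fingers": -1}
    - {"translation": [0, 0.1333, 0], "twist": [0, 0, 0], "fingers": -1}

```text
time: 9.78
eef_pos: [0.6175, -0.1212, 0.0887]
tcp_rot: [0.437, 0.883, -0.076, 0.155]
contact_force: [-0.5, -0.6, 0.1]
opening: -0.003
finger_force: 0.0
```

```bash
python3 go.py L -.0004 .055 20; python3 go.py M -.0004 .055 20|tail -1; python3 chk.py | grep wrist
```

```text
t 9.775 tcp [ 0.6175 -0.1212  0.0887] F [-0.5 -0.6  0.1] q [-0.26  0.18  1.95 -0.31  0.75 -0.71]
translation [0.0132, 0.0005, 0.0429] twist [0.0013, -0.0025, 0.0031]
translation [0.0138, -0.1332, 0.0427] twist [0.0013, -0.0025, 0.0031]
L wrist [319 222] [93, 28, 26, 122, 132, 136, 188, 203, 202, 201, 213, 221, 221, 222, 226, 230, 230, 229, 127, 98, 97, 97, 97]
M wrist [153 221] [113, 36, 123, 155, 214, 216, 129, 216, 214, 216, 228, 230, 224, 224, 226, 226, 226, 226, 225, 230, 34, 41, 40]
R wrist [-13 221] [227, 227, 228, 227, 227, 228, 228, 228, 229, 229, 229, 229, 228, 228, 228, 230, 208, 174, 163, 170, 192, 226, 226]
```

arm_command:
  steps:
    - {"translation": [0.008, 0, 0.022], "twist": [0, 0, 0], "fingers": -1}
    - {"translation": [0.015, 0, 0.04], "twist": [0, 0, 0], "fingers": -1}
    - {"translation": [0.0174, 0, 0.0485], "twist": [0, 0, 0], "fingers": -1}
    - {"translation": [0.0174, 0, 0.0485], "twist": [0, 0, 0], "fingers": -1}

```text
time: 10.38
eef_pos: [0.6184, -0.1213, 0.0506]
tcp_rot: [0.437, 0.883, -0.076, 0.155]
contact_force: [-0.8, 0.3, 0.1]
opening: 0.002
finger_force: 0.0
```

arm_command:
  steps:
    - {"translation": [0.0009, 0, 0.0025], "twist": [0, 0, 0], "fingers": -1}
    - {"translation": [0.0018, 0, 0.005], "twist": [0, 0, 0], "fingers": -1}
    - {"translation": [0.0018, 0, 0.005], "twist": [0, 0, 0], "fingers": -1}

```text
time: 10.75
eef_pos: [0.6194, -0.1214, 0.0488]
tcp_rot: [0.437, 0.882, -0.076, 0.156]
contact_force: [-2.8, 1.0, 5.2]
opening: -0.002
finger_force: 2.7
```

arm_command:
  steps:
    - {"translation": [0.0009, 0, 0.0025], "twist": [0, 0, 0], "fingers": -1}
    - {"translation": [0.0009, 0, 0.0025], "twist": [0, 0, 0], "fingers": -1}

```text
time: 11.0
eef_pos: [0.6194, -0.1211, 0.0471]
tcp_rot: [0.437, 0.882, -0.076, 0.156]
contact_force: [-4.0, 1.8, 6.6]
opening: -0.0
finger_force: 3.7
```

arm_command:
  steps:
    - {"translation": [0.0009, 0, 0.0025], "twist": [0, 0, 0], "fingers": -1}
    - {"translation": [0.0009, 0, 0.0025], "twist": [0, 0, 0], "fingers": -1}

```text
time: 11.25
eef_pos: [0.6192, -0.1207, 0.0455]
tcp_rot: [0.437, 0.882, -0.076, 0.156]
contact_force: [-6.3, 4.1, 10.9]
opening: -0.001
finger_force: 5.8
```

arm_command:
  steps:
    - {"translation": [0.0009, 0, 0.0025], "twist": [0, 0, 0], "fingers": -1}
    - {"translation": [0.0009, 0, 0.0025], "twist": [0, 0, 0], "fingers": -1}

```text
time: 11.5
eef_pos: [0.6193, -0.1207, 0.0453]
tcp_rot: [0.438, 0.882, -0.076, 0.156]
contact_force: [-11.1, 7.3, 19.8]
opening: -0.002
finger_force: 10.5
```

arm_command:
  steps:
    - {"translation": [0.0007, 0, 0.002], "twist": [0, 0, 0], "fingers": -1}
    - {"translation": [0.0007, 0, 0.002], "twist": [0, 0, 0], "fingers": -1}

```text
time: 11.75
eef_pos: [0.6194, -0.1208, 0.0451]
tcp_rot: [0.438, 0.882, -0.077, 0.156]
contact_force: [-16.4, 9.0, 27.0]
opening: 0.002
finger_force: 14.3
```

arm_command:
  steps:
    - {"translation": [-0.009, 0, -0.025], "twist": [0, 0, 0], "fingers": -1}
    - {"translation": [-0.024, 0, -0.065], "twist": [0, 0, 0], "fingers": -1}
    - {"translation": [-0.024, 0, -0.065], "twist": [0, 0, 0], "fingers": -1}
    - {"translation": [-0.024, 0, -0.065], "twist": [0, 0, 0], "fingers": -1}

```text
time: 12.25
eef_pos: [0.6184, -0.1216, 0.0911]
tcp_rot: [0.437, 0.883, -0.076, 0.155]
contact_force: [0.1, -0.3, -1.0]
opening: -0.0
finger_force: 0.0
```

arm_command:
  steps:
    - {"translation": [0, -0.05, 0], "twist": [0, 0, 0], "fingers": -1}
    - {"translation": [0, -0.11, 0], "twist": [0, 0, 0], "fingers": -1}
    - {"translation": [0, -0.17, 0], "twist": [0, 0, 0], "fingers": -1}
    - {"translation": [0, -0.23, 0], "twist": [0, 0, 0], "fingers": -1}
    - {"translation": [0, -0.2667, 0], "twist": [0, 0, 0], "fingers": -1}

```text
time: 12.88
eef_pos: [0.4572, -0.243, 0.0893]
tcp_rot: [0.438, 0.883, -0.076, 0.154]
contact_force: [0.9, 0.0, 0.4]
opening: 0.003
finger_force: 0.0
```

arm_command:
  steps:
    - {"translation": [0, 0, 0], "twist": [0, 0, 0], "fingers": -1}
    - {"translation": [0, 0, 0], "twist": [0, 0, 0], "fingers": -1}

```text
time: 13.12
eef_pos: [0.4598, -0.2425, 0.0907]
tcp_rot: [0.437, 0.883, -0.076, 0.155]
contact_force: [0.0, -0.5, -0.8]
opening: -0.002
finger_force: 0.0
```

```bash
python3 go.py R .0005 .0505 20;python3 chk.py
```

```text
t 13.125 tcp [ 0.4598 -0.2425  0.0907] F [ 0.  -0.5 -0.8] q [-0.63 -0.1   2.25 -0.16  0.67 -1.17]
translation [0.0194, -0.0014, 0.05] twist [0.0028, -0.0017, 0.0022]
13.125 [ 0.4598 -0.2425  0.0907] [ 0.  -0.5 -0.8]
L wrist [645 218] [140, 61, 125, 133, 134, 136, 141, 165, 195, 218, 223, 223, 220, 220, 220, 220, 221, 221, 221, 228, 27, 32, 32]
  side [198, 94, 45, 45, 68, 183, 162, 194, 201, 200, 195, 193, 193, 194, 194, 156, 100, 52, 98, 51, 42]
M wrist [481 218] [115, 35, 123, 172, 218, 217, 218, 217, 217, 218, 218, 217, 215, 215, 215, 214, 215, 215, 216, 223, 43, 47, 45]
  side [193, 91, 41, 41, 54, 169, 155, 183, 186, 182, 185, 178, 178, 179, 183, 155, 97, 43, 106, 69, 43]
R wrist [316 218] [95, 33, 28, 69, 134, 135, 181, 203, 202, 203, 202, 221, 221, 222, 223, 230, 230, 230, 240, 68, 73, 78, 77]
  side [154, 64, 37, 38, 104, 173, 149, 174, 198, 199, 198, 196, 197, 206, 208, 208, 188, 102, 108, 61, 41]
```

L and M profiles now match and both are on. Now the right rocker.

arm_command:
  steps:
    - {"translation": [0.008, -0.001, 0.022], "twist": [0, 0, 0], "fingers": -1}
    - {"translation": [0.016, -0.0014, 0.041], "twist": [0, 0, 0], "fingers": -1}
    - {"translation": [0.0194, -0.0014, 0.05], "twist": [0, 0, 0], "fingers": -1}
    - {"translation": [0.0194, -0.0014, 0.05], "twist": [0, 0, 0], "fingers": -1}

```text
time: 13.72
eef_pos: [0.4587, -0.2424, 0.0508]
tcp_rot: [0.437, 0.883, -0.076, 0.155]
contact_force: [-0.2, 0.6, -0.1]
opening: -0.0
finger_force: 0.0
```

arm_command:
  steps:
    - {"translation": [0.0009, 0, 0.0025], "twist": [0, 0, 0], "fingers": -1}
    - {"translation": [0.0018, 0, 0.005], "twist": [0, 0, 0], "fingers": -1}
    - {"translation": [0.0018, 0, 0.005], "twist": [0, 0, 0], "fingers": -1}

```text
time: 14.1
eef_pos: [0.4593, -0.2431, 0.0486]
tcp_rot: [0.437, 0.882, -0.076, 0.157]
contact_force: [-1.6, 1.8, 5.7]
opening: -0.0
finger_force: 2.9
```

arm_command:
  steps:
    - {"translation": [0.0009, 0, 0.0025], "twist": [0, 0, 0], "fingers": -1}
    - {"translation": [0.0009, 0, 0.0025], "twist": [0, 0, 0], "fingers": -1}

```text
time: 14.35
eef_pos: [0.4591, -0.2428, 0.0465]
tcp_rot: [0.437, 0.882, -0.076, 0.156]
contact_force: [-2.6, 3.7, 7.0]
opening: -0.001
finger_force: 3.9
```

arm_command:
  steps:
    - {"translation": [0.0009, 0, 0.0025], "twist": [0, 0, 0], "fingers": -1}
    - {"translation": [0.0009, 0, 0.0025], "twist": [0, 0, 0], "fingers": -1}

```text
time: 14.6
eef_pos: [0.4591, -0.2427, 0.0454]
tcp_rot: [0.437, 0.882, -0.076, 0.156]
contact_force: [-6.7, 8.4, 15.2]
opening: -0.001
finger_force: 8.4
```

arm_command:
  steps:
    - {"translation": [0.0012, 0, 0.0035], "twist": [0, 0, 0], "fingers": -1}
    - {"translation": [0.0012, 0, 0.0035], "twist": [0, 0, 0], "fingers": -1}

```text
time: 14.85
eef_pos: [0.4592, -0.2428, 0.0449]
tcp_rot: [0.437, 0.883, -0.076, 0.155]
contact_force: [-17.2, 15.4, 33.4]
opening: -0.001
finger_force: 18.5
```

arm_command:
  steps:
    - {"translation": [-0.009, 0, -0.025], "twist": [0, 0, 0], "fingers": -1}
    - {"translation": [-0.024, 0, -0.065], "twist": [0, 0, 0], "fingers": -1}
    - {"translation": [-0.045, 0, -0.125], "twist": [0, 0, 0], "fingers": -1}
    - {"translation": [-0.045, 0, -0.125], "twist": [0, 0, 0], "fingers": -1}
    - {"translation": [-0.045, 0, -0.125], "twist": [0, 0, 0], "fingers": -1}

```text
time: 15.48
eef_pos: [0.458, -0.2425, 0.1398]
tcp_rot: [0.437, 0.883, -0.076, 0.156]
contact_force: [-0.3, -0.2, -1.0]
opening: 0.002
finger_force: 0.0
```

```bash
python3 chk.py; python3 - <<'E'
from h import *;from plant import *
T=read_camera("top")
a=cv2.imread("pics/top0.png")[:,:,::-1].astype(int);d=np.abs(a-T["pixels"]).max(2)
for n,(u,v,r) in dict(tall=(363,115,32),pan=(416,193,35),tin=(368,319,20),ram=(280,100,20),salt=(229,226,12)).items():print(n,round(d[v-r:v+r,u-r:u+r].mean(),1),np.mean(d[v-r:v+r,u-r:u+r]>40).round(3))
E
```

```text
15.475 [ 0.458  -0.2425  0.1398] [-0.3 -0.2 -1. ]
L wrist [592 178] [43, 29, 130, 67, 99, 116, 125, 124, 132, 148, 172, 195, 202, 205, 205, 216, 217, 217, 217, 44, 28, 33, 31]
  side [194, 93, 45, 45, 67, 178, 158, 190, 194, 191, 187, 186, 190, 191, 190, 152, 98, 51, 96, 49, 40]
M wrist [456 177] [43, 38, 115, 44, 116, 211, 212, 211, 212, 212, 211, 212, 208, 208, 209, 209, 209, 209, 210, 111, 46, 46, 44]
  side [189, 90, 43, 43, 55, 165, 151, 179, 182, 179, 182, 174, 175, 175, 180, 152, 95, 43, 99, 68, 42]
R wrist [319 177] [52, 41, 130, 43, 118, 225, 223, 224, 225, 225, 225, 225, 218, 220, 220, 221, 221, 222, 222, 111, 53, 55, 52]
  side [198, 89, 40, 40, 61, 185, 144, 191, 194, 194, 187, 187, 187, 188, 191, 151, 99, 45, 106, 61, 41]
tall 6.1 0.0
pan 5.9 0.0
tin 26.3 0.184
ram 6.5 0.0
salt 7.4 0.0
```

All three profiles match. The tin's difference is probably the arm covering it in the top view, so I'll check it from the side before handing in.

```bash
python3 - <<'E'
from h import *;from plant import *
T=read_camera("side")
a=cv2.imread("pics/side0.png")[:,:,::-1].astype(int);d=np.abs(a-T["pixels"]).max(2)[260:312,175:225];print(d.mean(),(d>40).mean(),get_state()["contact_force"])
if (d>40).mean()<.02: print(sign_off())
E
```

```text
8.371153846153845 0.0 [ 0.42438869  0.14387564 -0.3155729 ]
the job is handed in; nothing more can be done
None
```

I pressed the main, left (tall pot) and right (low pan) rockers down to their stops, in that order, and handed the job in at about 15.5 s. In the before/after camera comparisons, the pans, tin, ramekin and salt shaker had not moved.

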